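Tare the tea cup on the kitchen scale

ROBOT

A 6-joint arm with a two-finger parallel gripper is mounted at the origin on the work surface. World frame = base frame: x ahead of the robot, y to its left, z up, the work surface at z = 0. Lengths are in mm, angles in rad, forces in N, time in s.
With the tool pointing down it reaches from about 250 to 775 mm from the base axis. Payload 4 kg.
Tool frame: the origin (TCP) lies on the centre line of the jaws, within the pads' length; the fingertips stand 19 mm ahead of it and the grasp point (between the pads) is the TCP; y points along the fingers, z is the direction in which the jaws open and shut, and the axes are right-handed (so a half turn about y gives the same grasp; the last joint's range is limited). The gripper opens to 94 mm and grips with 3 to 60 N. Pads are 16 mm wide; open, the fingers measure 119 mm over their backs; the gripper's body (75 mm by 177 mm) begins 78 mm behind the grasp point.
Start: joints at [-1.406, 0.087, 1.371, -0, 1.684, -0.103], TCP at [145.532, -530.414, 224.506] pointing down, gripper open.
Joint ranges: [-3.1, 3.1], [-0.76, 2.03], [0.27, 2.55], [-1.08, 4.22], [0.17, 2.65], [-2.57, 2.57]. Speed limits (rad/s): [2.79, 2.79, 3.14, 3.14, 3.14, 3.14].

INTERFACE

Orientations are given as a 3x3 rotation matrix whose columns are the frame's x, y, z axes.
In Python, from rig import get_obs, grab_frame, camera_model, finish_job gives the robot as it stands.
- The arm moves only by the tool apply_moves, never from a script. Its argument "increments" is a list of rows, each a list of 5 numbers: the closure, from 0 (fully open) to 1 (shut), then the shift along the world's x, y, z in mm, then the turn about the world's z in units of 5 degrees (1.0 is 5 degrees). A call has exactly 10 rows; each row shifts and turns the pose as measured when the row begins; what a row does not reach is not made up. A row lasts 1/12 s, in which the tool goes at most 41.7 mm and 7.16 degrees, less where a joint would pass 70% of its speed; a pose out of reach is approached as far as the arm can. A call is refused whole if a number of a shift passes 41.7 or a number of a turn 1, either way. A call with a gripper value outside its range is refused whole. The fingers move at their own pace and stop on an object; "force" is the grip in N (left out, the last holds). Time passes only in rows, so rows that do not move let the fingers close, or fill a call up. It gives the time, the measured TCP pose, the force and the opening at its end, in the units of the state.
- get_obs(): the state, without advancing time (a new reading comes with each control period).
- grab_frame(name): name is "scene" or "top" or "wrist"; returns the picture (480x640x3 uint8, blue, green, red); there is no depth.
- camera_model(name): a dict with "intrinsics" (3x3 intrinsics, pixels), "xyz" and "attitude" of the camera in the world; the wrist camera has in their place "T_tool_cam" (4x4, takes a point from camera to tool coordinates, whose origin is the TCP and whose axes are the tool frame's). Camera axes: x right, y down, z forward; pixel columns grow to the right and rows downward; lengths in mm; the calibration is good to about 2 mm. A picture is of the moment at which its call begins: read the wrist's pose just before it. camera_model takes no time and is no camera call.
- finish_job(): hands the job in, once; it reports no verdict.
The state is a dict: "t": time; "qpos": joint angles; "joint_velocities": joint speeds; "joint_efforts": joint torques, N m; "position": TCP position; "ee_rot": TCP orientation; "contact_force": force on the tool from outside, world axes, zero at the start; "moment": the same for the moment, N m; "finger_gap": finger opening in mm.
Only numpy, scipy, OpenCV 4.12 (cv2) and the standard library are available. Lean on these libraries where they do the work, as an engineer would, in place of code of your own. Each camera call takes 0.05 s, during which the arm holds its last target.

TASK

Stand the low green cup upright in the middle of the kitchen scale's steel pan and let go of it. Then zero the scale by pressing its square tare key with about 9 N for a full second (it does not register below 7 N; nowhere push on the scale with more than 20 N), and let the key go. Press neither of the other two keys, and leave the cup on the pan and the other things on the sill where they are.

Things in the scene. Friction and masses are not known exactly. Their poses are not given: they have to be found in the camera images.
- scale: White kitchen scale, 220 (its x) by 180 (its y) mm, fixed on the sill. Origin: on the sill under its middle, z up. Its four feet are screwed out by an unknown 0 to 10 mm (the lift), new each time and not included in this pose: deck, pan and keys are all higher by the lift. With lift 0 the deck's top is 40 mm, the pan's 48 mm and the keys' tops 44 mm above the sill.
- pan_mark (a point): Centre of the pan's top as it is with lift 0; the true top lies 0 to 10 mm straight above. The pan is a steel plate, 132 (x) by 152 (y) mm, on the +x part of the scale. Axes as the scale's.
- tare_mark (a point): Centre of the top of the square (26 x 26 mm) white tare key as it is with lift 0; the true top lies 0 to 10 mm straight above. It is one of three flat keys in a row along the scale's -x edge, tops 4 mm above the deck: square at y = +55 mm, round at y = 0, oblong at y = -55 mm, all at x = -80 mm of the scale.
- tare (a joint): Travel of the square tare key, 0 untouched, grows downwards, stops at 0.0025 m. Yields from 2 N on, then 4 N per mm (7 N at 1.25 mm, 12 N at the stop).
- power (a joint): Travel of the round key (26 mm across), same spring; must not be pressed.
- unit (a joint): Travel of the narrow oblong key (12 x 34 mm), same spring; must not be pressed.
- cup: The low handleless green glazed ceramic cup, 70 mm high, 60 mm across at the rim, narrower at the foot, wall 5 mm, about 0.18 kg, loose. Origin: centre of its underside, z up.
- cup_mid (a point): Centre of the low green cup, half-way up (35 mm above its underside); its z is the cup's axis.
- beaker: Taller green cup of the same glaze, 110 mm high, 64 mm across, a bystander. It and the low cup may stand in each other's place. Origin: centre of underside.
- steamer: Lidded bamboo steamer on a steel wok ring, 210 mm across, 146 mm high, bystander. Origin: centre of underside.
- holder: Steel chopstick holder 68 mm across, 100 mm high, with two lacquered chopsticks reaching 229 mm, bystander. Origin: centre of underside.
- jar: Glass jar with steel lid, 64 mm across, 85 mm high, bystander. Origin: centre of underside.
- dish: Small white sauce dish, 84 mm across, 20 mm high, bystander. Origin: centre of underside.
- spoon: Steel spoon with a wooden handle, 160 mm long, lying on the sill, bystander.
Mind the look-alikes: they are no part of the job. Leave any yellow look-alike of the cup alone.

How it is judged (in metres and radians):
On the way, in this order (a step that is already met when the one before it is completed fails the run):
1. the low cup stands upright on the pan, its axis within 30 mm of the pan's centre, and is let go (horizontal distance between cup_mid and pan_mark below 0.03 m and angle between cup_mid's own z axis and vertical below 0.12 rad and contact force between cup and scale above 0.5 N and contact force between the fingers and cup below 0.05 N), for 0.3 s.
2. the tare key is held down with 7 N or more for 0.7 s, with the cup standing free on the pan (all of step 1 and value of joint tare above 0.00125 m), for 0.7 s.
At the end, for the whole second after the job is handed in: The low cup stands upright (within 0.12 rad) and at rest on the scale's pan, let go, its axis within 30 mm of the pan's centre, and the tare key is released (travel under 0.4 mm) (all of step 1 and value of joint tare below 0.0004 m and linear speed of cup below 0.02 m/s); the robot touches nothing.
It fails at once if the robot pushes on the scale with more than 20 N (contact force between any of the fingers, the arm and scale above 20 N).
It fails at once if the cup is pushed onto the scale with more than 20 N (contact force between cup and scale above 20 N).
It fails at once if the round or the oblong key is pressed (value of joint any of power, unit above 0.00125 m).
It fails at once if another thing on the sill is moved by more than 30 mm (distance of any of beaker, steamer, holder, jar, dish, spoon from where it was at the start of the episode above 0.03 m).
It also fails if it takes over 59 s, if anything falls off the work surface, if the arm or the gripper's body presses on something with over 40 N, if the wrist force passes 120 N, or if a joint passes its speed limit or range.

## Working session

There is one attempt and no reset: what is moved stays moved. The work goes in short steps, Python scripts to look and compute and a tool call to move; the robot and the scene stay as the last step left them, time stands still between calls to the robot, and variables do not carry over. Pictures are saved under pics/ and viewed, and the job is handed in when it is done.

Besides the shell and the picture viewer there is one more tool, called after "Emit:" as name([rows], argument=value, ...), one row to a line, values as JSON. apply_moves: Moves the arm, as the interface text tells. Its arguments: {"type":"object","properties":{"increments":{"type":"array","items":{"type":"array","items":{"type":"number"}}},"force":{"type":"number"}},"required":["increments"]}

```bash
mkdir -p pics; ls; python3 - <<'E'
from rig import *
import cv2
o=get_obs()
for k,v in o.items(): print(k,v)
for n in ("scene","top"):
    cv2.imwrite(f"pics/{n}0.png",grab_frame(n)); print(n,camera_model(n))
print(camera_model("wrist"))
E
```

```text
pics
t 0.0
qpos [-1.40607944e+00  8.79559576e-02  1.37223837e+00 -1.35324489e-05
  1.68362363e+00 -1.03108609e-01]
joint_velocities [-2.00164779e-04 -5.34887210e-05 -5.44374232e-04 -1.85035389e-03
 -2.53529659e-04  2.39049333e-04]
joint_efforts [-6.96461611e-04 -3.40185750e+01 -3.02426112e+01  7.17400527e-02
  3.29566130e-02 -1.63750915e-04]
position [ 145.45134595 -529.88640763  223.31169126]
ee_rot [[-9.64349065e-01 -3.78154695e-04  2.64633212e-01]
 [-2.64633394e-01  2.19298158e-03 -9.64346596e-01]
 [-2.15663566e-04 -9.99997524e-01 -2.21487210e-03]]
contact_force [-0.42175905  0.19940735  0.77014059]
moment [ 0.05441378 -0.013275   -0.0217843 ]
finger_gap 94.075671916061
scene {'intrinsics': array([[456.53441287,   0.        , 322.27339012],
       [  0.        , 456.53441287, 248.8775389 ],
       [  0.        ,   0.        ,   1.        ]]), 'xyz': array([ 932.41041534, -538.58708486,  966.23764572]), 'attitude': array([[ 8.31993438e-01,  4.56537038e-01, -3.15215566e-01],
       [ 5.54784857e-01, -6.83806716e-01,  4.73943179e-01],
       [ 8.26094324e-04, -5.69194437e-01, -8.2220
[... 231 characters left out ...]
1341.78475697]), 'attitude': array([[ 0.01415097, -0.99759661,  0.06782887],
       [-0.9998954 , -0.01391548,  0.0039431 ],
       [-0.00298975, -0.06787757, -0.99768918]])}
{'intrinsics': array([[363.60820561,   0.        , 317.00691495],
       [  0.        , 363.60820561, 243.20379372],
       [  0.        ,   0.        ,   1.        ]]), 'T_tool_cam': array([[-3.65575593e-04,  9.63114134e-01,  2.69092977e-01,
        -7.76266785e+01],
       [ 2.55665657e-04, -2.69092897e-01,  9.63114192e-01,
        -1.60029221e+02],
       [ 9.99999900e-01,  4.20888875e-04, -1.47861412e-04,
         5.19741476e-01],
       [ 0.00000000e+00,  0.00000000e+00,  0.00000000e+00,
         1.00000000e+00]])}
```

View pics/scene0.png

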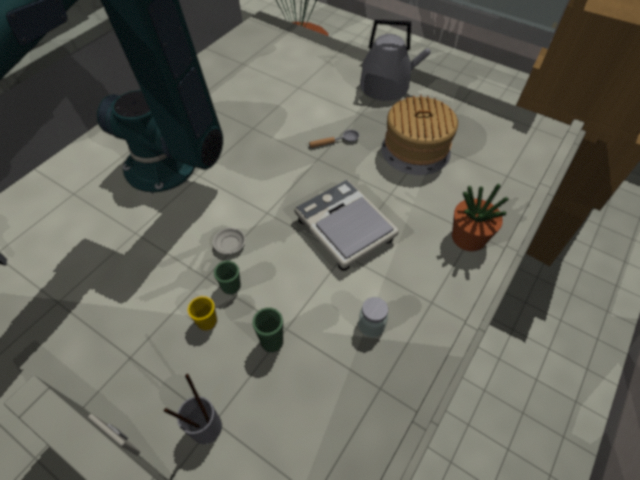

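View pics/top0.png

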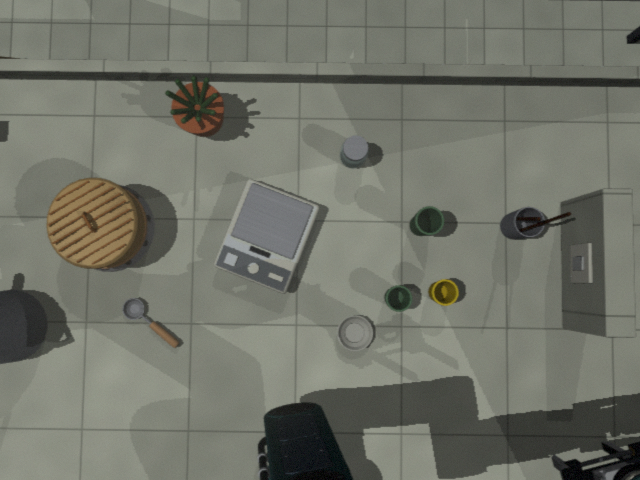

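The scene view shows two green cups: at (227,277), which is (398,297) in top, and at (268,328), which is (428,221) in top. There is also a yellow look-alike at (203,313). The first looks lower and smaller; an enlarged crop should confirm that.

```bash
cat > h.py <<'E'
import numpy as np, cv2
from rig import *
def ray(n,u,v):
    c=camera_model(n); d=c['attitude']@np.linalg.solve(c['intrinsics'],[u,v,1.]); return c['xyz'],d
def atz(n,u,v,z):
    p,d=ray(n,u,v); return p+d*(z-p[2])/d[2]
def tri(us,ut):
    A=np.zeros((3,3));b=np.zeros(3)
    for n,(u,v) in (("scene",us),("top",ut)):
        p,d=ray(n,u,v); d=d/np.linalg.norm(d); M=np.eye(3)-np.outer(d,d); A+=M;b+=M@p
    return np.linalg.solve(A,b)
def proj(n,P):
    c=camera_model(n); q=c['intrinsics']@(c['attitude'].T@(np.asarray(P,float)-c['xyz'])); return q[:2]/q[2]
E
python3 - <<'E'
import cv2,numpy as np
s=cv2.imread('pics/scene0.png');t=cv2.imread('pics/top0.png')
a=cv2.resize(s[225:365,170:310],(400,400),interpolation=cv2.INTER_CUBIC)
b=cv2.resize(t[190:330,350:490],(400,400),interpolation=cv2.INTER_CUBIC)
cv2.imwrite('pics/c1.png',np.clip(np.hstack([a,b])*1.6,0,255).astype('u1'))
b=cv2.resize(t[170:300,205:335],(600,600),interpolation=cv2.INTER_CUBIC)
cv2.imwrite('pics/c2.png',np.clip(b*1.3,0,255).astype('u1'))
b=cv2.resize(s[170:280,285:405],(655,600),interpolation=cv2.INTER_CUBIC)
cv2.imwrite('pics/c3.png',np.clip(b*1.3,0,255).astype('u1'))
E
```

```text
(no output)
```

View pics/c1.png

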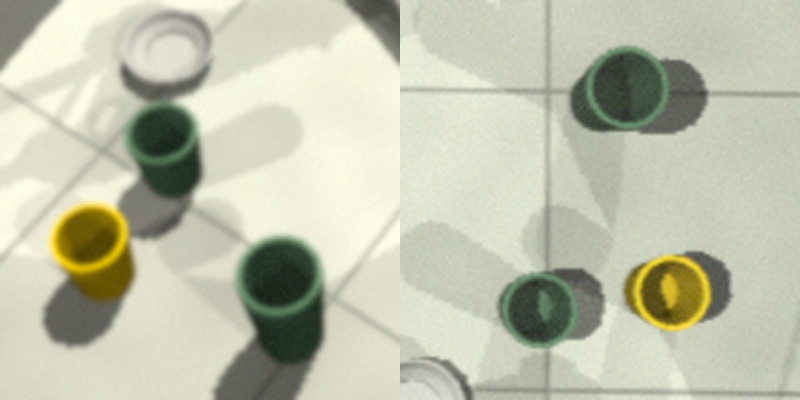

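View pics/c2.png

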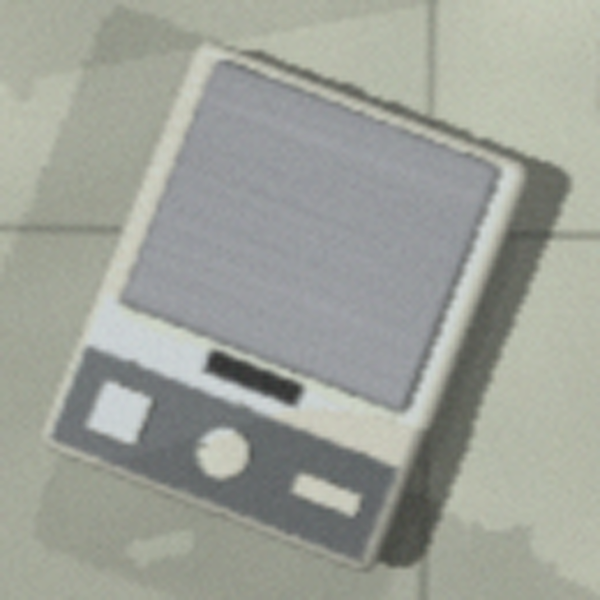

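View pics/c3.png

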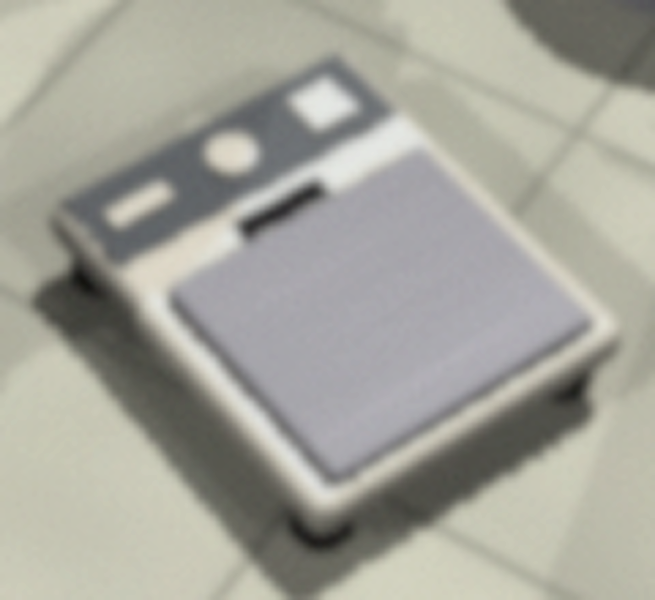

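Crop c1 confirms it: the squat green cup, rim at scene (227,272) and top (398,298), is the low cup, and the one at scene (268,321) is visibly taller. Next I triangulate.

```bash
python3 - <<'E'
from h import *
from scipy.optimize import least_squares
def m(x,y,f,ox,oy): return np.array([(x+.5)*f-.5+ox,(y+.5)*f-.5+oy])
S=lambda x,y:m(x,y,.1833,285,170); T=lambda x,y:m(x,y,130/600,205,170)
C=lambda x,y:m(x,y,.35,170,225); D=lambda x,y:m(x,y,.35,350,190)
print("low",tri(C(163,133),D(138,310)),"tall",tri(C(280,275),D(227,88)),"yel",tri(C(90,237),D(272,292)))
st=[((-44,76),(427,150),(122,302)),((88,76),(588,322),(215,62)),((88,-76),(338,477),(500,165)),((-44,-76),(172,297),(405,410))]
ks=[((-80,55),(325,103),(119,413)),((-80,0),(232,152),(222,453)),((-80,-55),(140,204),(328,494))]
for a,b,c in st+ks: print(a,tri(S(*b),T(*c)).round(1))
def model(p,l,z):
    x,y,th,cx=p[:4]; c,s=np.cos(th),np.sin(th); X=l[0]+ (cx if z==48 else 0)
    return np.array([x+c*X-s*l[1],y+s*X+c*l[1],z+p[4]])
def res(p):
    r=[]
    for L,z in ((st,48),(ks,44)):
        for a,b,c in L:
            P=model(p,a,z); r+=list(proj("scene",P)-S(*b))+list(proj("top",P)-T(*c))
    return np.array(r)
o=least_squares(res,[550,150,0,0,5],loss='soft_l1'); print(o.x.round(3),abs(o.fun).max())
p=o.x; print("pan c",model(p,(22,0),48),"tare",model(p,(-80,55),44), "power",model(p,(-80,0),44))
E
```

```text
low [ 438.19706293 -194.78234608   65.79660749] tall [ 609.51311331 -255.82222532  106.15725331] yel [ 453.95815301 -298.95230446   67.86660794]
(-44, 76) [577.5 185.3  52.1]
(88, 76) [695.1 139.9  50.8]
(88, -76) [645.7  -1.8  57.2]
(-44, -76) [525.2  44.1  50.3]
(-80, 55) [521.4 184.6  52.2]
(-80, 0) [501.7 132.8  52.8]
(-80, -55) [482.8  80.7  52.8]
[ 5.76494e+02  1.05077e+02 -3.58000e-01  1.53020e+01  5.97700e+00] 2.5848796937098655
pan c [611.43519221  92.01628802  53.97652556] tare [520.81577055 184.60632126  49.97652556] power [501.55835287 133.08785987  49.97652556]
```

Emit:
apply_moves([
  [0,29,33,0,1],
  [0,29,33,0,1],
  [0,29,33,0,1],
  [0,29,33,0,1],
  [0,29,33,0,1],
  [0,29,33,0,1],
  [0,29,33,0,1],
  [0,29,33,0,1],
  [0,29,33,0,1],
  [0,29,33,0,1],
])

```text
t: 0.93
position: [415.2, -213.1, 216.1]
ee_rot: [[-0.396, -0.011, 0.918], [-0.918, 0.004, -0.396], [0.0, -1.0, -0.012]]
contact_force: [1.1, -0.6, 1.2]
finger_gap: 93.9
```

Emit:
apply_moves([
  [0,14,10,0,0.5],
  [0,9,8,0,0.5],
  [0,0,0,0,0],
  [0,0,0,0,0],
  [0,0,0,0,0],
  [0,0,0,0,0],
  [0,0,0,0,0],
  [0,0,0,0,0],
  [0,0,0,0,0],
  [0,0,0,0,0],
])

```text
t: 1.77
position: [439.1, -189.7, 213.1]
ee_rot: [[-0.305, -0.016, 0.952], [-0.952, 0.007, -0.305], [-0.002, -1.0, -0.017]]
contact_force: [0.2, -0.2, 0.1]
finger_gap: 94.1
```

```bash
cat >> h.py <<'E'
def wpose():
    o=get_obs(); T=np.eye(4); T[:3,:3]=o['ee_rot']; T[:3,3]=o['position']; return T@camera_model('wrist')['T_tool_cam']
def watz(W,u,v,z):
    K=camera_model('wrist')['intrinsics']; d=W[:3,:3]@np.linalg.solve(K,[u,v,1.]); p=W[:3,3]; return p+d*(z-p[2])/d[2]
def wproj(W,P):
    K=camera_model('wrist')['intrinsics']; q=K@(W[:3,:3].T@(np.asarray(P,float)-W[:3,3])); return q[:2]/q[2]
E
python3 - <<'E'
from h import *
W=wpose(); f=grab_frame('wrist'); o=get_obs(); print(o['position'],o['finger_gap'])
np.save('W1.npy',W); cv2.imwrite('pics/w1.png',f)
print(wproj(W,[438,-195,70]),wproj(W,[438,-195,0]))
E
```

```text
[ 439.09887496 -189.75424865  213.19913865] 94.20792419174909
[320.94147956 241.56839027] [321.44398402 224.07928909]
```

View pics/w1.png

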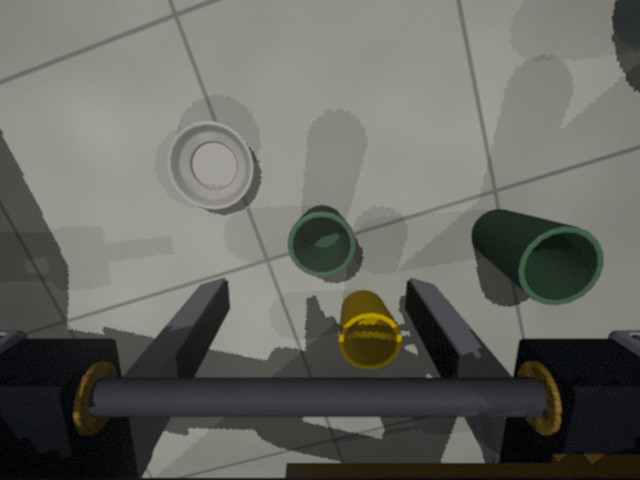

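The wrist view shows the low cup's rim centred at (321.5,243), which matches the prediction of (321,242). The dish, the yellow cup and the tall beaker are all clear of the finger paths.

```bash
python3 - <<'E'
from h import *
print(watz(np.load('W1.npy'),321.5,243.3,70))
E
```

```text
[ 437.9919291  -196.62560917   70.        ]
```

Emit:
apply_moves([
  [0,-1,-6,0,0],
  [0,0,0,-20,0],
  [0,0,0,-20,0],
  [0,0,0,-20,0],
  [0,0,0,-20,0],
  [0,0,0,-20,0],
  [0,0,0,-20,0],
  [0,0,0,-15,0],
  [0,0,0,-5,0],
  [0,0,0,0,0],
])

```text
t: 2.65
position: [437.8, -201.3, 70.6]
ee_rot: [[-0.308, -0.009, 0.951], [-0.951, 0.0, -0.308], [0.002, -1.0, -0.009]]
contact_force: [0.7, -0.0, 1.0]
finger_gap: 94.3
```

Emit:
apply_moves([
  [0,0,5,-12,0],
  [0,0,0,-12,0],
  [0,0,0,-4,0],
  [0,0,0,0,0],
  [0.35,0,0,0,0],
  [0.5,0,0,0,0],
  [0.7,0,0,0,0],
  [0.7,0,0,0,0],
  [0.7,0,0,0,0],
  [0.7,0,0,0,0],
], force=15)

```text
t: 3.48
position: [442.0, -200.4, 50.7]
ee_rot: [[-0.309, 0.001, 0.951], [-0.951, -0.007, -0.309], [0.006, -1.0, 0.003]]
contact_force: [0.1, -0.2, -2.3]
finger_gap: 59.1
```

```bash
python3 - <<'E'
from h import *
W=wpose(); f=grab_frame('wrist'); o=get_obs(); print(o['position'],o['finger_gap'],o['contact_force'])
cv2.imwrite('pics/w2.png',f)
E
```

```text
[ 442.07737174 -200.33374455   50.5157485 ] 58.60689633830124 [-1.28883829  0.20922145  1.54518567]
```

View pics/w2.png

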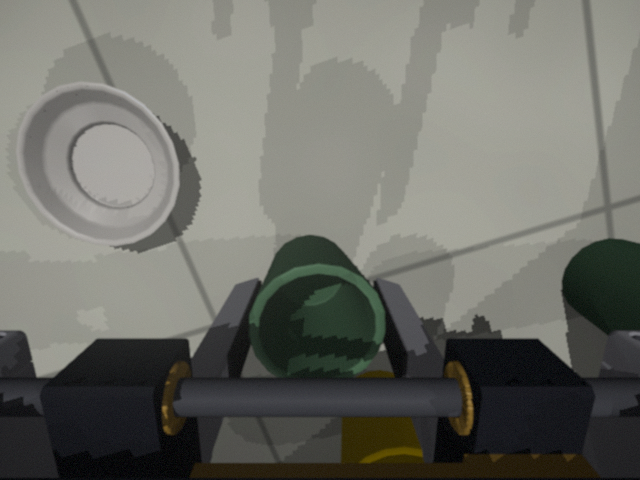

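```bash
python3 - <<'E'
from h import *
W=wpose(); o=get_obs(); print(o['t'],o['position'],o['finger_gap'])
p=o['position']; print(wproj(W,[p[0],p[1],70]), watz(W,317.5,321,70))
E
```

```text
3.5333 [ 442.07737174 -200.33374455   50.5157485 ] 58.60689633830124
[317.67053351 329.21368925] [ 443.21278492 -196.59327316   70.        ]
```

Gap 58.6 mm, with the cup between the pads about 4 mm off the pad centre, which is inside the pad width. Grip and lift.

Emit:
apply_moves([
  [0.7,0,0,0,0],
  [0.7,0,0,0,0],
  [0.7,0,0,0,0],
  [0.7,0,0,10,0],
  [0.7,0,0,15,0],
  [0.7,0,0,20,0],
  [0.7,0,0,20,0],
  [0.7,0,0,20,0],
  [0.7,0,0,10,0],
  [0.7,0,0,0,0],
], force=20)

```text
t: 4.37
position: [439.0, -197.9, 147.2]
ee_rot: [[-0.309, -0.005, 0.951], [-0.951, -0.002, -0.309], [0.003, -1.0, -0.005]]
contact_force: [0.1, 0.3, -2.7]
finger_gap: 58.6
```

```bash
python3 - <<'E'
from h import *
W=wpose(); f=grab_frame('wrist'); o=get_obs(); print(o['position'],o['finger_gap'],o['contact_force'])
cv2.imwrite('pics/w3.png',np.hstack([cv2.resize(f,(400,300)),cv2.resize(grab_frame('scene')[180:360,160:400],(400,300))]))
E
```

```text
[ 438.77355944 -197.76876221  146.27846482] 58.252756995430396 [ 0.23440378  0.0844935  -2.94230108]
```

View pics/w3.png

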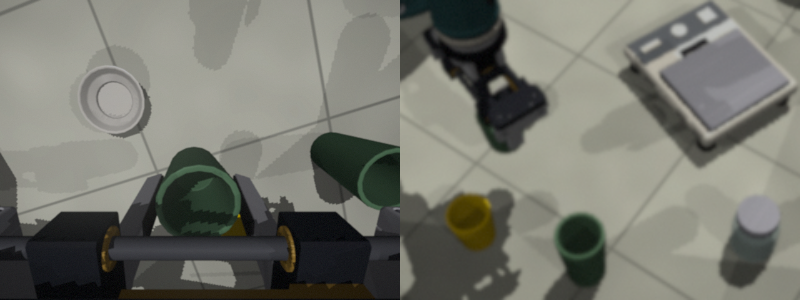

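The cup is held, about 2.5 N of load. Carry it to above the pan.

Emit:
apply_moves([
  [0.7,8,13,4,0],
  [0.7,17,28,2,0],
  [0.7,18,30,1,0],
  [0.7,18,30,1,0],
  [0.7,18,30,1,0],
  [0.7,18,30,1,0],
  [0.7,18,30,1,0],
  [0.7,18,30,1,0],
  [0.7,18,30,0,0],
  [0.7,15,25,0,0],
])

```text
t: 5.3
position: [597.7, 87.5, 137.0]
ee_rot: [[-0.321, -0.041, 0.946], [-0.947, 0.002, -0.322], [0.011, -0.999, -0.04]]
contact_force: [0.6, -0.7, -2.9]
finger_gap: 58.3
```

Emit:
apply_moves([
  [0.7,0,0,0,0],
  [0.7,0,0,0,0],
  [0.7,0,0,0,0],
  [0.7,0,0,0,0],
  [0.7,0,0,0,0],
  [0.7,0,0,0,0],
  [0.7,0,0,0,0],
  [0.7,0,0,0,0],
  [0.7,0,0,0,0],
  [0.7,0,0,0,0],
])

```text
t: 6.13
position: [594.0, 88.1, 127.5]
ee_rot: [[-0.32, -0.056, 0.946], [-0.947, 0.002, -0.321], [0.016, -0.998, -0.054]]
contact_force: [-0.4, -0.3, -2.1]
finger_gap: 58.4
```

```bash
python3 - <<'E'
from h import *
W=wpose(); f=grab_frame('wrist'); o=get_obs(); print(o['position'],o['ee_rot'],o['finger_gap'],o['contact_force'])
np.save('W4.npy',W); cv2.imwrite('pics/w4.png',f)
cv2.imwrite('pics/s4.png',cv2.resize(grab_frame('scene')[120:300,250:490],(800,600)))
p=o['position'];print(wproj(W,[611,92,54]), wproj(W,[p[0],p[1],54]))
E
```

```text
[594.08948916  88.08087077 127.61793991] [[-0.32015565 -0.05580642  0.94571983]
 [-0.94723474  0.00230589 -0.32053242]
 [ 0.01570704 -0.99843894 -0.05360002]] 58.843199112969685 [ 0.16211505  0.17017586 -2.62089852]
[345.59435942 246.53949406] [323.35160964 259.14267638]
```

View pics/w4.png

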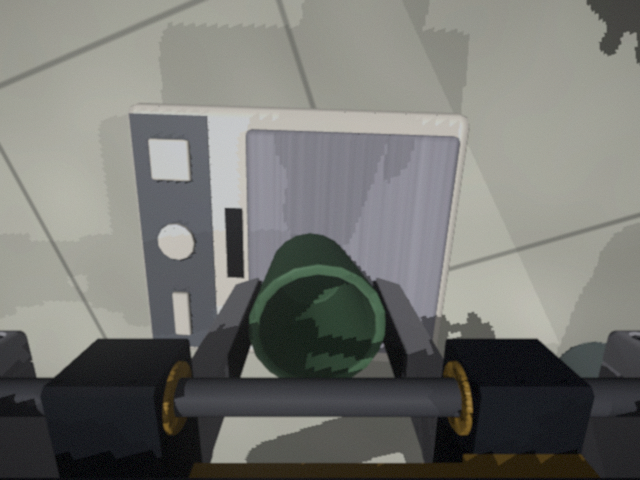

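View pics/s4.png

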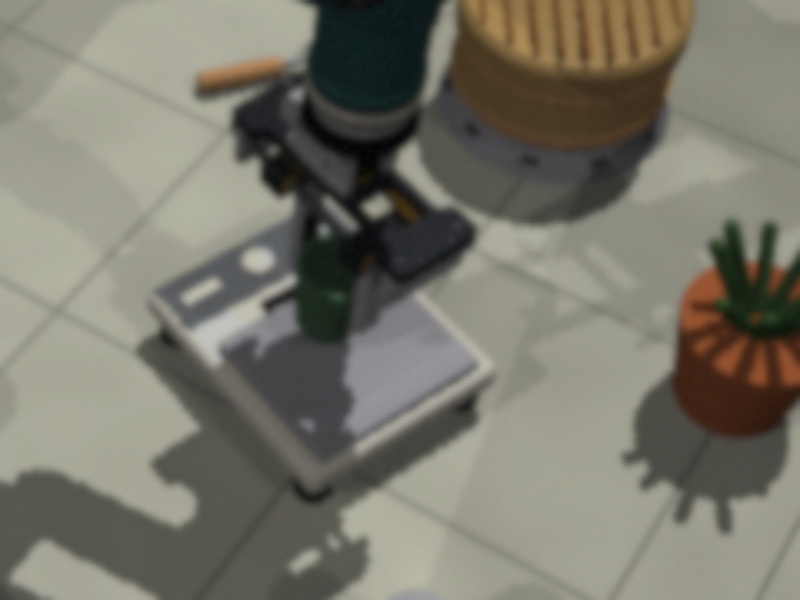

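The wrist view shows the cup over the left-middle of the pan. The pan's far corners are at (247,130) and (460,136). I check the pan's position from those before shifting.

```bash
python3 - <<'E'
from h import *
W=np.load('W4.npy')
for u,v,z in ((247,130,54),(460,136,54),(169,159,50),(176,242,50),(181,313,50)): print(watz(W,u,v,z).round(1))
print(watz(W,317.5,321,70+76.5), 'rim c')
a=watz(W,247,130,54);b=watz(W,460,136,54); d=(b-a)[:2]; print(np.linalg.norm(d)); d/=np.linalg.norm(d); n=np.array([d[1],-d[0]]); print('pan c',(a+b)[:2]/2+76*n, np.arctan2(d[1],d[0]))
E
```

```text
[575.8 182.1  54. ]
[697.  137.3  54. ]
[519.7 182.3  50. ]
[500.2 129.7  50. ]
[480.5  78.9  50. ]
[596.25241463  91.41059858 146.5       ] rim c
129.2724654202931
pan c [610.0777596   88.44497037] -0.3538814071402486
```

Emit:
apply_moves([
  [0.7,6,0,1,0],
  [0.7,6,0,1,0],
  [0.7,5,0,1,0],
  [0.7,2,0,1,0],
  [0.7,0,0,0,0],
  [0.7,0,0,0,0],
  [0.7,0,0,-2,0],
  [0.7,0,0,-2,0],
  [0.7,0,0,-2,0],
  [0.7,0,0,0,0],
])

```text
t: 7.07
position: [615.8, 88.7, 125.3]
ee_rot: [[-0.319, -0.055, 0.946], [-0.948, 0.002, -0.32], [0.015, -0.998, -0.053]]
contact_force: [-0.2, -0.2, -2.3]
finger_gap: 58.5
```

Emit:
apply_moves([
  [0.7,-2,0,-2,0],
  [0.7,-2,0,-2,0],
  [0.7,0,0,-2,0],
  [0.7,0,0,-2,0],
  [0.7,0,0,-1,0],
  [0.7,0,0,-1,0],
  [0.7,0,0,-1,0],
  [0.7,0,0,0,0],
  [0.7,0,0,0,0],
  [0.7,0,0,0,0],
])

```text
t: 7.9
position: [610.5, 88.6, 112.6]
ee_rot: [[-0.319, -0.057, 0.946], [-0.948, 0.002, -0.32], [0.016, -0.998, -0.054]]
contact_force: [0.1, 0.5, -1.7]
finger_gap: 58.4
```

Emit:
apply_moves([
  [0.7,0,0,-1,0],
  [0.7,0,0,-1,0],
  [0.7,0,0,-1,0],
  [0.7,0,0,-1,0],
  [0.7,0,0,0,0],
  [0.7,0,0,0,0],
  [0.7,0,0,0,0],
  [0.7,0,0,0,0],
  [0.7,0,0,0,0],
  [0.7,0,0,0,0],
])

```text
t: 8.73
position: [610.9, 88.7, 108.7]
ee_rot: [[-0.319, -0.056, 0.946], [-0.948, 0.002, -0.32], [0.015, -0.998, -0.053]]
contact_force: [-0.3, 0.6, -2.9]
finger_gap: 58.5
```

Emit:
apply_moves([
  [0.7,0,0,-1,0],
  [0.7,0,0,-1,0],
  [0.7,0,0,0,0],
  [0.7,0,0,0,0],
  [0.7,0,0,0,0],
  [0.7,0,0,0,0],
  [0.7,0,0,0,0],
  [0.7,0,0,0,0],
  [0.7,0,0,0,0],
  [0.7,0,0,0,0],
])

```text
t: 9.57
position: [611.3, 88.9, 108.4]
ee_rot: [[-0.319, -0.054, 0.946], [-0.948, 0.003, -0.32], [0.014, -0.999, -0.052]]
contact_force: [-0.5, 0.2, -0.4]
finger_gap: 58.8
```

The reading went from -2.5 to -0.4 N and the descent stalled, so the cup is touching the pan. Lower a touch more, then release slowly.

Emit:
apply_moves([
  [0.7,0,0,-1,0],
  [0.7,0,0,-1,0],
  [0.7,0,0,0,0],
  [0.7,0,0,0,0],
  [0.7,0,0,0,0],
  [0.7,0,0,0,0],
  [0.7,0,0,0,0],
  [0.7,0,0,0,0],
  [0.7,0,0,0,0],
  [0.7,0,0,0,0],
], force=8)

```text
t: 10.4
position: [611.6, 89.1, 108.3]
ee_rot: [[-0.319, -0.052, 0.946], [-0.948, 0.003, -0.319], [0.014, -0.999, -0.05]]
contact_force: [-1.8, 0.5, 0.4]
finger_gap: 59.3
```

Emit:
apply_moves([
  [0.34,0,0,0,0],
  [0.3,0,0,0,0],
  [0.25,0,0,0,0],
  [0.2,0,0,0,0],
  [0.1,0,0,0,0],
  [0,0,0,0,0],
  [0,0,0,0,0],
  [0,0,0,0,0],
  [0,0,0,0,0],
  [0,0,0,0,0],
])

```text
t: 11.23
position: [612.5, 88.8, 107.6]
ee_rot: [[-0.319, -0.05, 0.946], [-0.948, 0.003, -0.32], [0.013, -0.999, -0.048]]
contact_force: [0.1, -1.0, 0.1]
finger_gap: 94.0
```

```bash
python3 - <<'E'
from h import *
W=wpose(); f=grab_frame('wrist'); o=get_obs(); print(o['position'],o['finger_gap'],o['contact_force'])
np.save('W5.npy',W); cv2.imwrite('pics/w5.png',f)
E
```

```text
[612.5701884   88.81822649 107.60743828] 94.12738724874761 [-0.14632278 -0.15425499  0.16302081]
```

View pics/w5.png

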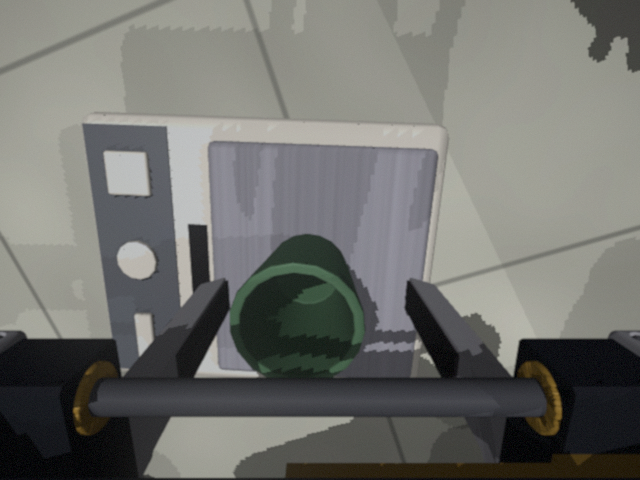

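The cup stands free between the open jaws. Retreat straight up.

Emit:
apply_moves([
  [0,0,0,8,0],
  [0,0,0,12,0],
  [0,0,0,15,0],
  [0,0,0,15,0],
  [0,0,0,15,0],
  [0,0,0,15,0],
  [0,0,0,10,0],
  [0,0,0,0,0],
  [0,0,0,0,0],
  [0,0,0,0,0],
])

```text
t: 12.12
position: [612.7, 88.9, 210.0]
ee_rot: [[-0.319, -0.044, 0.947], [-0.948, 0.003, -0.32], [0.011, -0.999, -0.042]]
contact_force: [-1.1, 0.3, 0.7]
finger_gap: 93.9
```

```bash
python3 - <<'E'
from h import *
W=wpose(); f=grab_frame('wrist'); o=get_obs(); print(o['position'],o['ee_rot'].round(3),o['finger_gap'],o['contact_force'])
np.save('W6.npy',W); cv2.imwrite('pics/w6.png',f)
E
```

```text
[612.56127298  88.82530215 209.4961523 ] [[-0.319 -0.044  0.947]
 [-0.948  0.003 -0.32 ]
 [ 0.011 -0.999 -0.043]] 94.0191366644356 [ 0.15933327  0.1743605  -0.09273265]
```

View pics/w6.png

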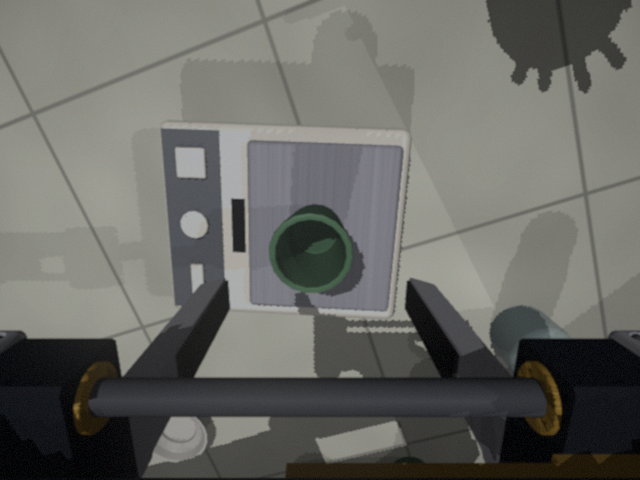

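The cup stands on the pan, rim centre at (310,253). The pan's corners are (248,141), (404,147), (390,311) and (250,304). The tare key is at (190,163), the round key at (194,225).

```bash
python3 - <<'E'
from h import *
W=np.load('W6.npy')
for z in (54,57):
    c=[watz(W,u,v,z) for u,v in ((248,141),(404,147),(390,311),(250,304))]
    print(np.mean(c,0).round(1),[np.linalg.norm(c[i]-c[(i+1)%4]).round(1) for i in range(4)])
    print(watz(W,310.5,253,z+70).round(1),'tare',watz(W,190,163,z-4).round(1),'pow',watz(W,194,225,z-4).round(1))
E
```

```text
[610.4  88.5  54. ] [np.float64(130.5), np.float64(150.0), np.float64(133.4), np.float64(150.4)]
[604.9  92.2 124. ] tare [519.4 181.4  50. ] pow [500.  129.3  50. ]
[610.7  89.2  57. ] [np.float64(129.3), np.float64(148.6), np.float64(132.1), np.float64(148.9)]
[605.3  93.  127. ] tare [520.6 181.2  53. ] pow [501.4 129.6  53. ]
```

The cup is about 7 mm off the pan centre, well within 30 mm. Close the jaws and go above the tare key at about (521,183).

Emit:
apply_moves([
  [1,-10,10,0,0],
  [1,-12,12,0,0],
  [1,-12,12,0,0],
  [1,-12,12,0,0],
  [1,-12,12,0,0],
  [1,-12,12,0,0],
  [1,-12,12,0,0],
  [1,-6,6,0,0],
  [1,-3,3,0,0],
  [1,0,0,0,0],
], force=20)

```text
t: 13.0
position: [506.3, 186.8, 197.4]
ee_rot: [[-0.318, -0.068, 0.946], [-0.948, 0.002, -0.319], [0.02, -0.998, -0.065]]
contact_force: [-0.5, 0.4, 0.1]
finger_gap: 30.4
```

Emit:
apply_moves([
  [1,0,0,-10,0],
  [1,0,0,-15,0],
  [1,0,0,-15,0],
  [1,0,0,-15,0],
  [1,0,0,-15,0],
  [1,0,0,-10,0],
  [1,0,0,0,0],
  [1,0,0,0,0],
  [1,0,0,0,0],
  [1,0,0,0,0],
])

```text
t: 13.83
position: [508.8, 182.2, 109.1]
ee_rot: [[-0.324, -0.069, 0.943], [-0.946, -0.001, -0.325], [0.023, -0.998, -0.065]]
contact_force: [0.1, 0.2, 0.4]
finger_gap: 0.3
```

```bash
python3 - <<'E'
from h import *
W=wpose(); f=grab_frame('wrist'); o=get_obs(); print(o['position'],o['ee_rot'].round(3),o['finger_gap'],o['contact_force'])
np.save('W7.npy',W); cv2.imwrite('pics/w7.png',f)
s=grab_frame('scene'); t=grab_frame('top')
cv2.imwrite('pics/s7.png',np.hstack([cv2.resize(s[150:290,270:410],(400,400),interpolation=2),cv2.resize(t[160:310,195:345],(400,400),interpolation=2)]))
for z in (50,53): print(wproj(W,[520.5,183,z]))
E
```

```text
[508.94847828 182.30439145 109.38963683] [[-0.324 -0.068  0.943]
 [-0.946 -0.    -0.325]
 [ 0.023 -0.998 -0.064]] 0.26351682856176717 [0.28358137 0.80976289 0.10710526]
[340.60475073 259.57115403]
[340.58705413 261.17448958]
```

View pics/w7.png

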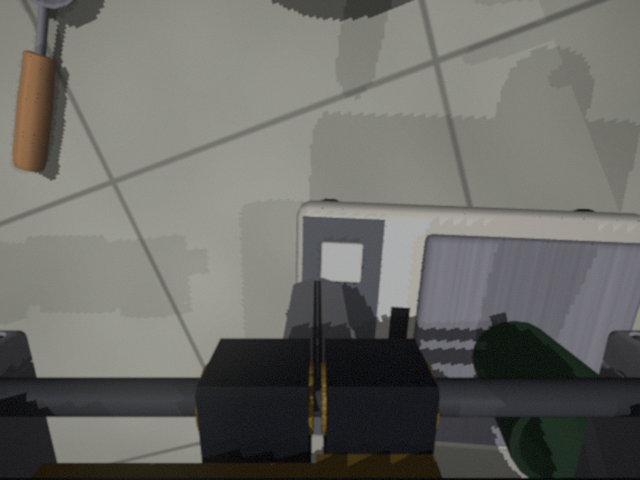

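View pics/s7.png

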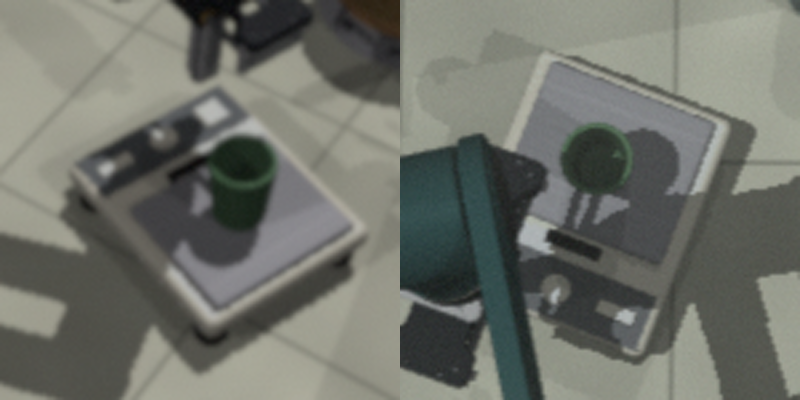

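Both external views show the cup upright on the pan. The wrist view puts the tare key at (342,262), about 1.5 px from where I predicted it. Align and lower.

Emit:
apply_moves([
  [1,4,0,1,0],
  [1,4,0,1,0],
  [1,3,0,1,0],
  [1,0,0,0,0],
  [1,0,0,-5,0],
  [1,0,0,-5,0],
  [1,0,0,-5,0],
  [1,0,0,-3,0],
  [1,0,0,0,0],
  [1,0,0,0,0],
])

```text
t: 14.82
position: [521.8, 182.9, 94.5]
ee_rot: [[-0.324, -0.065, 0.944], [-0.946, 0.0, -0.324], [0.021, -0.998, -0.062]]
contact_force: [-0.5, 0.3, 0.4]
finger_gap: 0.3
```

Emit:
apply_moves([
  [1,-1,0,-3,0],
  [1,-1,0,-3,0],
  [1,0,0,-3,0],
  [1,0,0,-3,0],
  [1,0,0,-2,0],
  [1,0,0,0,0],
  [1,0,0,0,0],
  [1,0,0,0,0],
  [1,0,0,0,0],
  [1,0,0,0,0],
])

```text
t: 15.65
position: [519.4, 182.9, 79.0]
ee_rot: [[-0.324, -0.065, 0.944], [-0.946, 0.0, -0.324], [0.021, -0.998, -0.062]]
contact_force: [-0.2, 0.8, 0.2]
finger_gap: 0.3
```

Emit:
apply_moves([
  [1,0,0,-1,0],
  [1,0,0,-1,0],
  [1,0,0,-1,0],
  [1,0,0,-1,0],
  [1,0,0,0,0],
  [1,0,0,0,0],
  [1,0,0,0,0],
  [1,0,0,0,0],
  [1,0,0,0,0],
  [1,0,0,0,0],
])

```text
t: 16.48
position: [519.8, 183.0, 75.0]
ee_rot: [[-0.324, -0.064, 0.944], [-0.946, 0.001, -0.324], [0.02, -0.998, -0.061]]
contact_force: [0.6, -0.9, 0.2]
finger_gap: 0.4
```

```bash
python3 - <<'E'
from h import *
W=wpose(); f=grab_frame('wrist'); o=get_obs(); print(o['position'],o['contact_force'])
cv2.imwrite('pics/w8.png',cv2.resize(f[150:390,180:500],(800,600)))
E
```

```text
[519.75708571 183.01997118  75.02804776] [-0.48242389 -0.05972246 -0.33256619]
```

View pics/w8.png

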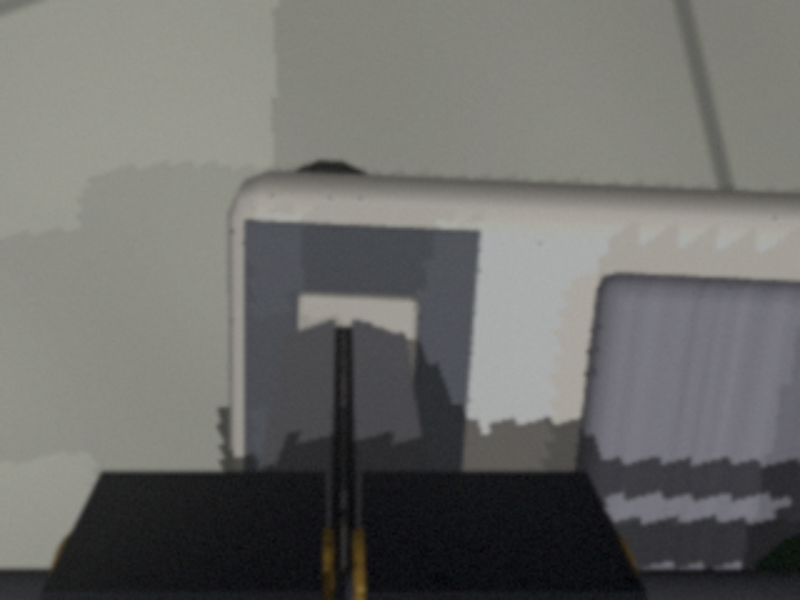

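The closed tips sit over the tare key, crop (350,330) against a key centre of about (357,350). Step down while watching the force.

Emit:
apply_moves([
  [1,0,0,-1,0],
  [1,0,0,0,0],
  [1,0,0,-1,0],
  [1,0,0,0,0],
  [1,0,0,0,0],
  [1,0,0,0,0],
  [1,0,0,0,0],
  [1,0,0,0,0],
  [1,0,0,0,0],
  [1,0,0,0,0],
])

```text
t: 17.37
position: [519.8, 183.0, 72.8]
ee_rot: [[-0.324, -0.064, 0.944], [-0.946, 0.001, -0.324], [0.02, -0.998, -0.061]]
contact_force: [-0.8, 0.4, -0.1]
finger_gap: 0.2
```

Emit:
apply_moves([
  [1,0,0,-1,0],
  [1,0,0,0,0],
  [1,0,0,0,0],
  [1,0,0,0,0],
  [1,0,0,0,0],
  [1,0,0,0,0],
  [1,0,0,0,0],
  [1,0,0,0,0],
  [1,0,0,0,0],
  [1,0,0,0,0],
])

```text
t: 18.2
position: [520.0, 183.1, 72.2]
ee_rot: [[-0.324, -0.063, 0.944], [-0.946, 0.001, -0.324], [0.02, -0.998, -0.06]]
contact_force: [-0.6, 0.6, -0.8]
finger_gap: 0.2
```

Emit:
apply_moves([
  [1,0,0,-1,0],
  [1,0,0,0,0],
  [1,0,0,0,0],
  [1,0,0,0,0],
  [1,0,0,0,0],
  [1,0,0,0,0],
  [1,0,0,0,0],
  [1,0,0,0,0],
  [1,0,0,0,0],
  [1,0,0,0,0],
])

```text
t: 19.03
position: [520.1, 183.1, 72.1]
ee_rot: [[-0.324, -0.063, 0.944], [-0.946, 0.001, -0.324], [0.02, -0.998, -0.06]]
contact_force: [-0.0, -0.2, 2.2]
finger_gap: 0.5
```

Emit:
apply_moves([
  [1,0,0,-1,0],
  [1,0,0,-1,0],
  [1,0,0,-1,0],
  [1,0,0,-1,0],
  [1,0,0,-1,0],
  [1,0,0,-1,0],
  [1,0,0,-1,0],
  [1,0,0,-1,0],
  [1,0,0,-1,0],
  [1,0,0,-1,0],
])

```text
t: 19.87
position: [520.1, 183.1, 70.8]
ee_rot: [[-0.323, -0.061, 0.944], [-0.946, 0.001, -0.324], [0.019, -0.998, -0.058]]
contact_force: [-1.2, -0.3, 6.3]
finger_gap: 0.5
```

Emit:
apply_moves([
  [1,0,0,-1.5,0],
  [1,0,0,-1.5,0],
  [1,0,0,-1.5,0],
  [1,0,0,-1.5,0],
  [1,0,0,-1.5,0],
  [1,0,0,-1.5,0],
  [1,0,0,-1.5,0],
  [1,0,0,-1.5,0],
  [1,0,0,-1.5,0],
  [1,0,0,-1.5,0],
])

```text
t: 20.7
position: [520.0, 183.1, 70.3]
ee_rot: [[-0.323, -0.057, 0.945], [-0.946, 0.001, -0.323], [0.017, -0.998, -0.055]]
contact_force: [-3.1, -0.9, 7.3]
finger_gap: 0.2
```

Emit:
apply_moves([
  [1,0,0,-1.9,0],
  [1,0,0,-1.9,0],
  [1,0,0,-1.9,0],
  [1,0,0,-1.9,0],
  [1,0,0,-1.9,0],
  [1,0,0,-1.9,0],
  [1,0,0,-1.9,0],
  [1,0,0,-1.9,0],
  [1,0,0,-1.9,0],
  [1,0,0,-1.9,0],
])

```text
t: 21.53
position: [520.0, 183.1, 69.9]
ee_rot: [[-0.322, -0.052, 0.945], [-0.947, 0.002, -0.322], [0.015, -0.999, -0.05]]
contact_force: [-3.8, -1.3, 9.8]
finger_gap: 0.6
```

```bash
python3 - <<'E'
from h import *
o=get_obs(); print(o['t'],o['position'],o['contact_force'])
E
```

```text
21.5333 [519.95909665 183.14577611  69.88080077] [-3.8091533  -1.29005164  9.77963471]
```

9.8 N on the key. Hold it there for more than a second.

Emit:
apply_moves([
  [1,0,0,-1.8,0],
  [1,0,0,-1.8,0],
  [1,0,0,-1.8,0],
  [1,0,0,-1.8,0],
  [1,0,0,-1.8,0],
  [1,0,0,-1.8,0],
  [1,0,0,-1.8,0],
  [1,0,0,-1.8,0],
  [1,0,0,-1.8,0],
  [1,0,0,-1.8,0],
])

```text
t: 22.37
position: [519.9, 183.1, 70.0]
ee_rot: [[-0.321, -0.048, 0.946], [-0.947, 0.002, -0.321], [0.013, -0.999, -0.046]]
contact_force: [-4.4, -1.1, 8.9]
finger_gap: 0.3
```

Emit:
apply_moves([
  [1,0,0,-1.8,0],
  [1,0,0,-1.8,0],
  [1,0,0,-1.8,0],
  [1,0,0,-1.8,0],
  [1,0,0,-1.8,0],
  [1,0,0,-1.8,0],
  [1,0,0,-1.8,0],
  [1,0,0,-1.8,0],
  [1,0,0,-1.8,0],
  [1,0,0,-1.8,0],
])

```text
t: 23.2
position: [519.8, 183.1, 69.9]
ee_rot: [[-0.32, -0.043, 0.946], [-0.947, 0.003, -0.321], [0.011, -0.999, -0.041]]
contact_force: [-3.8, -1.0, 9.3]
finger_gap: 0.3
```

Held at 9–10 N for about 1.7 s. Release upward.

Emit:
apply_moves([
  [1,0,0,5,0],
  [1,0,0,10,0],
  [1,0,0,15,0],
  [1,0,0,20,0],
  [1,0,0,20,0],
  [1,0,0,20,0],
  [1,0,0,20,0],
  [1,0,0,15,0],
  [1,0,0,5,0],
  [1,0,0,0,0],
])

```text
t: 24.03
position: [518.4, 182.8, 205.3]
ee_rot: [[-0.32, -0.044, 0.946], [-0.947, 0.002, -0.321], [0.012, -0.999, -0.043]]
contact_force: [-0.1, -0.6, -0.0]
finger_gap: 0.4
```

Emit:
apply_moves([
  [1,-10,0,3,0],
  [1,-10,0,0,0],
  [1,-10,0,0,0],
  [1,-10,0,0,0],
  [1,-10,0,0,0],
  [1,-5,0,0,0],
  [1,0,0,0,0],
  [1,0,0,0,0],
  [1,0,0,0,0],
  [1,0,0,0,0],
])

```text
t: 24.87
position: [452.2, 181.9, 200.2]
ee_rot: [[-0.319, -0.059, 0.946], [-0.947, -0.001, -0.32], [0.02, -0.998, -0.055]]
contact_force: [-0.7, 1.4, -0.8]
finger_gap: 0.5
```

```bash
python3 - <<'E'
from h import *
W=wpose(); f=grab_frame('wrist'); o=get_obs(); print(o['t'],o['position'],o['contact_force'])
cv2.imwrite('pics/w9.png',f)
s=grab_frame('scene')
cv2.imwrite('pics/s9.png',s)
for z in (50,53): print(wproj(W,[520.5,183,z]),wproj(W,[605,92.5,z+74]))
E
```

```text
24.9167 [452.2786806  181.86776825 200.168289  ] [ 0.30218521  0.1998976  -0.0783136 ]
[402.89155019 204.96884621] [576.56024544 311.59325084]
[403.49827254 205.63526982] [579.34035298 313.66540077]
```

View pics/w9.png

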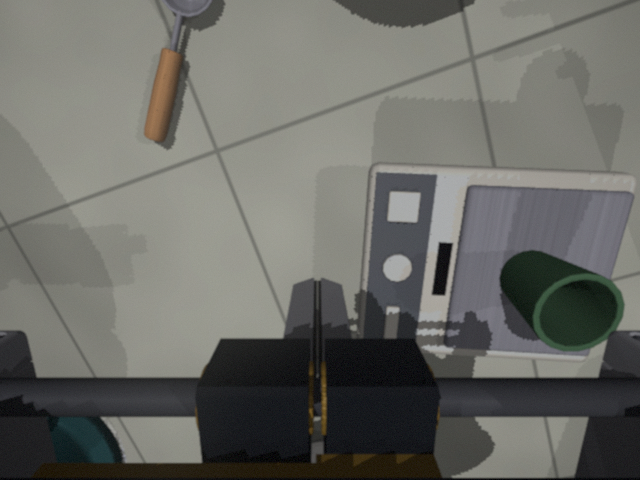

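View pics/s9.png

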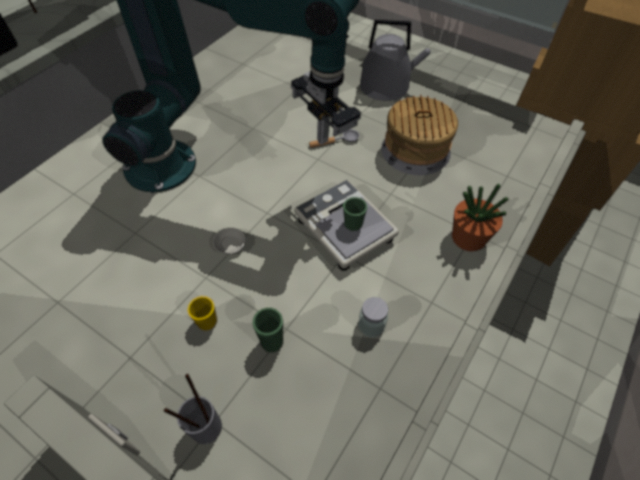

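The last pictures show the cup upright on the pan, with its rim at (577,311) in the wrist view, where it was predicted. The tare key is free at (404,207), the arm touches nothing and the bystanders are where they were.

```bash
python3 -c "
from rig import *
print(finish_job())"
```

```text
the job is handed in; nothing more can be done
None
```

The low green cup is standing on the scale's pan and the scale's tare key has been pressed and released. I handed the job in at about 25 s of the 59 s allowed; it gave no verdict.

- **Cup:** I set it down gently on the pan and let go. The wrist camera then put its axis about 7 mm from the pan's centre. It still stood upright in the last pictures.
- **Tare key:** I pressed it with the closed fingertips. The end-of-call readings were 9.8, 8.9 and 9.3 N over about 1.7 s, after a slow build-up through 6 and 7 N. The force between readings was not recorded.
- **Final check:** The fingers are clear of everything and the force reads about zero. The other things look unmoved. I had no direct reading of the three keys' travel; the tips stayed on the square key alone.
- **Disagreements:** The cameras' estimates of the pan and key positions differed by 2–4 mm. They first suggested a lift of about 6 mm, but contact came at a height that suggests about 8 mm, so I set both contacts by force. The tool also drifted to a tilt of about 0.05 rad during the moves, and the cup settled flat when released.

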